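Roll the rose edge strip down flat on its nail display rail

ROBOT

A 6-joint arm with a two-finger parallel gripper is mounted at the origin on a cart in front of the work surface, level with it; the furniture and walls round the work are solid. World frame = base frame: x ahead of the robot, y to its left, z up, the work surface at z = 0. Lengths are in m, angles in rad, forces in N, time in s.
With the tool pointing down it reaches from about 0.375 to 0.9 m from the base axis. Payload 3.1 kg.
Tool frame: the origin (TCP) lies at the very end of the fingers, on their centre line; the grasp point (between the pads) lies 19 mm behind it (robot.hold_point_z is the z of the grasp point in the tool frame, in m); z points along the fingers, y is the direction in which the jaws open and shut (so a half turn about z gives the same grasp; the last joint's range is limited). The gripper opens to 87 mm and grips with 3 to 60 N. Pads are 19 mm wide; open, the fingers measure 117 mm over their backs; the gripper's body (75 mm by 190 mm) begins 51 mm behind the grasp point.
Start: joints at [-1.371, 0.527, 1.433, -0, 1.181, -0.178], TCP at [0.231, -0.581, 0.192] pointing down, gripper open.
Joint ranges: [-3.08, 3.08], [-0.75, 2.2], [0.22, 2.44], [-1.43, 4.57], [0, 2.65], [-2.85, 2.85]. Speed limits (rad/s): [2.79, 2.79, 3.14, 3.14, 3.14, 3.14].

INTERFACE

Orientations are given as a unit quaternion [x, y, z, w].
In Python, from rig import robot, viewer, spotter gives the robot as it stands.
- The arm moves only by the shell command python3 -m crank 'ROWS' [FORCE]. ROWS is text: rows parted by semicolons, each of 7 numbers parted by spaces: the turn, a rotation vector about the tool's x, y, z in units of 5 degrees (1.0 is 5 degrees), then the shift along the tool's x, y, z in units of 40 mm (1.0 is 40 mm), then the gripper's target within -1 to 1 (shut at 1, half-way at 0, fully open at -1). A call has 1 to 5 rows; each row shifts and turns the pose as measured when the row begins, along the tool's axes as they then stand; what a row does not reach is not made up. A row lasts 1/8 s, in which the tool goes at most 62.5 mm and 10.7 degrees, less where a joint would pass 70% of its speed; a pose out of reach is approached as far as the arm can. A call is refused whole if a number of a shift passes 1 or a number of a turn 1, either way. A call with a gripper value outside its range is refused whole. The fingers move at their own pace and stop on an object; FORCE is the grip in N (left out, the last holds). Time passes only in rows, so rows that do not move let the fingers close. It gives the time, the measured TCP pose, the force and the opening at its end, in the units of the state.
- robot.get_obs(): the state, without advancing time (a new reading comes with each control period).
- viewer.camera(name): name is "scene" or "top"; returns a dict with "img" (384x512x3 uint8, red, green, blue), "camera_matrix" (3x3 intrinsics, pixels), "distortion" ([k1, k2, p1, p2, k3] as OpenCV has them; the pictures are not rectified), "xyz" and "attitude" of the camera in the world. Camera axes: x right, y down, z forward; pixel columns grow to the right and rows downward; lengths in m; the calibration is good to about 2 mm. A picture is of the moment at which its call begins. There is no depth.
- robot.hand_in(): hands the job in, once; it reports no verdict.
Trained networks look in a picture, given as the dict that the camera call returned (one of the last four; its "shot" number tells which), for a name from the list of things; names that differ only in an ending like _2 or _b are one class to them, and where a whole thing is asked for, a point or a joint stands for the part that bears it (a point fixed in the world has none). Each returns a list of dicts, best first, with "score" (0 to 1); they miss things now and then, are a little off and sometimes report something else, mostly with a low value. They report only what shows in the picture. A call takes as long as a camera call. They do not tell look-alikes from the thing itself.
- spotter.boxes_of(name, picture): "at" ([x, y, z] in m, in the coordinates of the camera as it stood for that picture, good to about 4 mm: the middle of the surface that is visible of it).
The state is a dict: "time": time; "q": joint angles; "joint_velocities": joint speeds; "joint_torque": joint torques, N m; "position": TCP position; "tool_rot": TCP orientation; "ft_force": force on the tool from outside, world axes, zero at the start; "moment": the same for the moment, N m; "grip_width": finger opening in m.
Only numpy, scipy, OpenCV 4.12 (cv2) and the standard library are available. Lean on these libraries where they do the work, as an engineer would, in place of code of your own. Each camera call takes 0.05 s, during which the arm holds its last target.

TASK

Take the hand roller from its white stand by its wooden grip and roll it firmly along the rose edge strip from end to end, so that all three rose tiles are seated flat on their rail; press them with the roller's wheel, not with the gripper. Leave the teal strip alone: nothing may touch it. Then set the roller back on its stand, upright, and let go.

Things in the scene. Friction and masses are not known exactly. Their poses are not given: they have to be found in the camera images.
- roller_grip (a point): loose hand roller, 0.28 kg, upright on its stand. Point: centre of its wooden grip, 34 mm (roller's x, the axle) x 26 mm (its y, rolling direction) x 56 mm high; z up. Pinch across the 26 mm. Grey housing below it: 40 (x) x 100 (y) mm, its top 28 and its flat underside 62 mm below this point. The wheel's lowest point is midway under the grip, 80 mm below this point, 18 mm out of the underside
- wheel (a joint): turn of the roller's black rubber wheel (40 mm diameter, 26 mm wide) on its axle, rad, 0 at the start, either sign; 20 mm of rolling is 1 rad. The wheel is sprung: it gives way up into the housing by up to 8 mm, against 8 N at first and about 18 N at 8 mm; 3 to 6 mm of give is right for rolling
- rose_rail: fixed aluminium rail with the rose (deep pink) strip, 35 mm (x) x 195 mm (y, along the strip) x 20 mm high; origin at the centre of its underside, z up. A white ledge 10 mm high with small sample tips (to 16 mm) sticks out 21 mm more at -x. Strip: three rigid tiles in line, each 24 (x) x 54 (y) x 6 mm, at y = +56, 0, -56 mm; tops 31 mm above the table when proud, 26 mm when seated flat
- rose_rail_tile_1 (a joint): travel of the rose tile at y = +56 mm, straight down: 0 proud, 0.005 m seated flat; starts within 1 mm of proud, needs about 5 N, stays where it is left
- rose_rail_tile_2 (a joint): the same for the middle rose tile, at y = 0
- rose_rail_tile_3 (a joint): the same for the rose tile at y = -56 mm
- teal_rail: a second fixed rail, the same in every size, with a teal (blue-green) strip that is not to be touched; origin at the centre of its underside
- stand: fixed white stand of the roller: two blocks with black pads, tops 30 mm above the table, at y = +-34 to +-54 mm, each 56 mm wide along x, a gap of 68 mm between them for the wheel; origin at the centre of its underside. The housing bridges the blocks, its y along the stand's y (either way round), its grip over the origin, 92 mm above the table
Things that resemble listed ones, but are neither listed nor needed, are in the scene too. There is more than one size of the part that bears roller_grip; the job needs the largest.

How it is judged:
On the way:
1. all three rose tiles are seated and the roller's wheel has rolled (turned at least 2.2 rad) (value of joint each of rose_rail_tile_1, rose_rail_tile_2, rose_rail_tile_3 above 0.0035 m and (value of joint wheel above 2.2 rad or value of joint wheel below -2.2 rad)), for 0.05 s.
At the end, for the whole second after the job is handed in: All three rose tiles are within 1.5 mm of seated flat; the roller stands upright (within 10 degrees) on its stand, its grip within 20 mm of the stand's centre and within 10 mm of its resting height of 92 mm, released (value of joint each of rose_rail_tile_1, rose_rail_tile_2, rose_rail_tile_3 above 0.0035 m and horizontal distance between roller_grip and stand below 0.02 m and z of roller_grip in the frame of stand between 0.082 and 0.102 m and angle between roller_grip's own z axis and vertical below 0.175 rad); the robot touches nothing.
It fails at once if the rose strip or its rail is pressed with the gripper or arm (contact force between any of the fingers, the arm and rose_rail above 2 N).
It fails at once if anything touches the teal strip or its rail (contact force between anything else and teal_rail above 1 N).
It also fails if it takes over 45 s, if anything falls off the work surface, if the arm or the gripper's body presses on something with over 40 N, if the wrist force passes 120 N, or if a joint passes its speed limit or range.

## Working session

There is one attempt and no reset: what is moved stays moved. The work goes in short steps, Python scripts to look and compute and a shell command to move; the robot and the scene stay as the last step left them, time stands still between calls to the robot, and variables do not carry over. Pictures are saved under pics/ and viewed, and the job is handed in when it is done.

```bash
mkdir -p pics; ls; cat > h.py <<'E'
import numpy as np, cv2
from scipy.spatial.transform import Rotation as R
from rig import robot, viewer, spotter
def shot(name,save):
    d=viewer.camera(name); cv2.imwrite('pics/'+save,d['img'][:,:,::-1]); return d
def Rc(d):
    a=np.array(d['attitude'],float)
    return R.from_quat(a).as_matrix() if a.size==4 else (a if a.shape==(3,3) else R.from_rotvec(a).as_matrix())
def c2w(d,p): return Rc(d)@np.array(p)+np.array(d['xyz'])
def w2p(d,p):
    m=Rc(d); t=-m.T@np.array(d['xyz'])
    q,_=cv2.projectPoints(np.atleast_2d(np.array(p,float)),cv2.Rodrigues(m.T)[0],t,np.array(d['camera_matrix'],float),np.array(d['distortion'],float)); return q[:,0]
def p2w(d,uv,z):
    u=cv2.undistortPoints(np.array(uv,float).reshape(-1,1,2),np.array(d['camera_matrix'],float),np.array(d['distortion'],float))[:,0]
    r=(Rc(d)@np.c_[u,np.ones(len(u))].T).T; o=np.array(d['xyz'])
    return o+r*((z-o[2])/r[:,2])[:,None]
E
python3 - <<'E'
from h import *
np.set_printoptions(precision=4,suppress=True)
print(robot.get_obs())
for c in('top','scene'):
    d=shot(c,c+'0.png'); print(c,d['xyz'],d['attitude'],d['camera_matrix'])
    for n in('roller_grip','rose_rail','teal_rail','stand'):
        for b in spotter.boxes_of(n,d):
            w=c2w(d,b['at']); print(n,round(b['score'],2),w,w2p(d,w)[0])
E
```

```text
pics
{'time': 0.0, 'q': array([-1.3715,  0.5285,  1.4339, -0.    ,  1.1813, -0.1785]), 'joint_velocities': array([ 0.0003, -0.0009,  0.0006,  0.0017,  0.0006, -0.0003]), 'joint_torque': array([ -0.002 , -44.005 , -17.6595,   0.0633,   0.0584,  -0.0001]), 'position': array([ 0.2304, -0.5801,  0.191 ]), 'tool_rot': array([ 0.9822,  0.1878, -0.    , -0.0011]), 'ft_force': array([-0.099 ,  0.6896,  1.0584]), 'moment': array([0.0174, 0.0672, 0.0169]), 'grip_width': 0.08691535490161834}
top [ 0.3993 -0.0651  0.9157] [-0.7049  0.7059 -0.0422  0.0553] [[346.7897   0.     253.444 ]
 [  0.     346.7897 193.4016]
 [  0.       0.       1.    ]]
roller_grip 0.98 [ 0.5114 -0.1833  0.061 ] [307.449  195.9003]
roller_grip 0.72 [ 0.3896 -0.2662  0.0421] [340.7291 245.3226]
roller_grip 0.56 [ 0.4006 -0.1362  0.0377] [288.2694 240.9923]
rose_rail 0.88 [0.6202 0.0588 0.0208] [212.9482 157.4305]
teal_rail 0.76 [0.4802 0.0318 0.0206] [222.4553 210.0523]
stand 0.7 [ 0.5057 -0.1791  0.0073] [303.1315 200.6952]
scene [0.2243 0.5495 0.7436] [-0.2299  0.8916 -0.38    0.088 ] [[392.8655   0.     250.4447]
 [  0.     392.8655 191.8948]
 [  0.       0.       1.    ]]
roller_grip 0.84 [ 0.5015 -0.1728  0.0656] [284.4717 174.4215]
roller_grip 0.74 [ 0.3929 -0.1285  0.0401] [315.5366 206.6266]
roller_grip 0.6 [ 0.385  -0.2607  0.0375] [335.9581 177.661 ]
rose_rail 0.87 [0.6177 0.0747 0.0195] [195.2416 232.6081]
teal_rail 0.67 [0.4734 0.0544 0.0187] [252.3108 250.6137]
stand 0.59 [ 0.5008 -0.1397  0.018 ] [278.0401 195.2305]
```

```bash
python3 - <<'E'
import cv2
a=cv2.imread('pics/top0.png')[100:300,140:400]; cv2.imwrite('pics/top0c.png',cv2.resize(a,(780,600),interpolation=cv2.INTER_CUBIC))
a=cv2.imread('pics/scene0.png')[110:310,140:400]; cv2.imwrite('pics/scene0c.png',cv2.resize(a,(780,600),interpolation=cv2.INTER_CUBIC))
E
```

```text
(no output)
```

View pics/top0c.png

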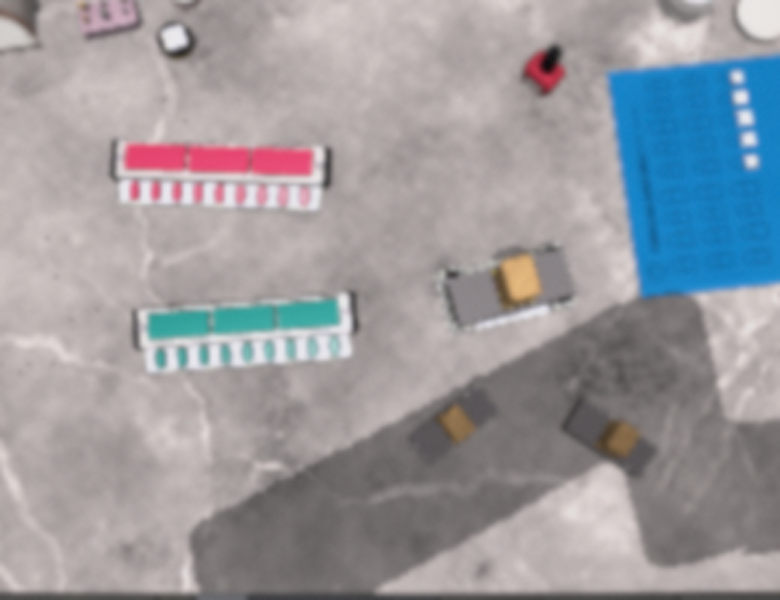

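View pics/scene0c.png

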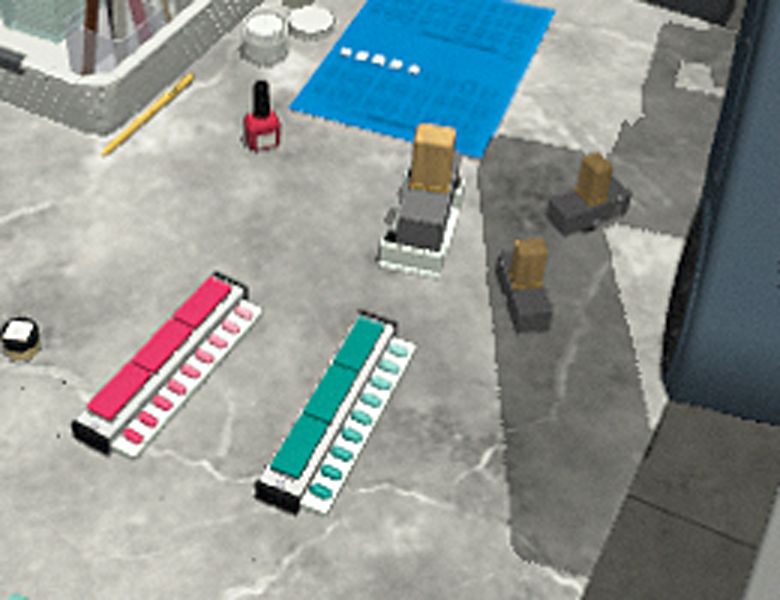

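View pics/scene0.png

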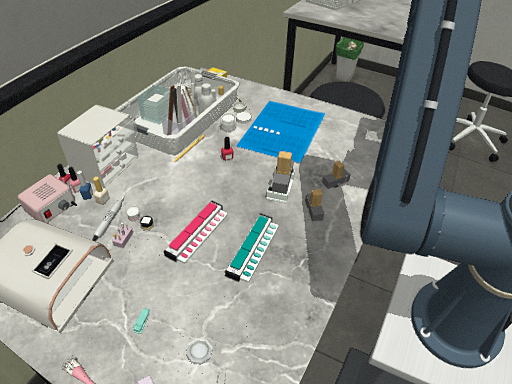

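The three candidates in the top picture are the roller on the white stand at (307,196) and the loose ones at (341,245) and (288,241). The one at (307,196) fits: it is the largest and the only one on the stand. The rose rail is at (213,157) and the teal rail at (222,210). Next I'll fit the poses against colour masks in both views.

```bash
cat > fit.py <<'E'
from h import *
from scipy.optimize import minimize
S=4
def box(x,y,yaw,hx,hy,z0,z1,cx=0,cy=0):
    p=np.array([[cx+a*hx,cy+b*hy,z] for a in(-1,1) for b in(-1,1) for z in(z0,z1)])
    p[:,:2]=p[:,:2]@np.array([[np.cos(yaw),-np.sin(yaw)],[np.sin(yaw),np.cos(yaw)]]).T+[x,y]; return p
def sil(d,pts):
    m=np.zeros((384*S,512*S),np.uint8); h=cv2.convexHull(((w2p(d,pts)+.5)*S).astype(np.float32))
    cv2.fillConvexPoly(m,np.round(h*16).astype(np.int32),255,shift=4); return cv2.resize(m,(512,384),interpolation=cv2.INTER_AREA)/255.
def fit(views,masks,x0,boxes):
    def c(v):
        e=0
        for d,m in zip(views,masks):
            s=np.max([sil(d,box(v[0],v[1],v[2],*b)) for b in boxes],0)
            e+=np.abs(s-m).sum()/m.sum()
        return e
    x0=np.array(x0); 
    r=minimize(c,x0,method='Nelder-Mead',options=dict(initial_simplex=np.vstack([x0,x0+[.008,0,0],x0+[0,.008,0],x0+[0,0,.08]]),xatol=1e-4,fatol=1e-4))
    return r.x,r.fun
def hsvmask(d,lo,hi,near,rad):
    h=cv2.cvtColor(d['img'],cv2.COLOR_RGB2HSV); m=cv2.inRange(h,lo,hi)/255.
    k=np.zeros_like(m); cv2.circle(k,tuple(int(v) for v in near),rad,1,-1); return m*k
E
cat > meas.py <<'E'
from fit import *
np.set_printoptions(precision=4,suppress=True)
V=[viewer.camera('top'),viewer.camera('scene')]
strip=[(.012,.083,.025,.031)]
grip=[(.017,.013,.064,.120)]
for n,lo,hi,x0,b,rad in(('rose',(160,120,90),(178,255,255),[.617,.062,0],strip,37),('teal',(75,120,60),(95,255,255),[.478,.04,0],strip,37),
   ('grip',(12,90,90),(25,255,255),[.508,-.181,0],grip,25)):
    z=.03 if n!='grip' else .09
    M=[]
    for d in V:
        m=hsvmask(d,lo,hi,w2p(d,[x0[0]+(.012 if z<.05 else 0),x0[1],z])[0],rad)
        if z<.05:
            q,l,st,_=cv2.connectedComponentsWithStats((cv2.morphologyEx(m.astype(np.uint8),cv2.MORPH_CLOSE,np.ones((3,3)))))
            m=(l==1+np.argmax(st[1:,4]))*1.
        M.append(m)
    print(n,[m.sum() for m in M])
    for k in(([0,1]),[0],[1]):
        for y0 in((0,) if n!='grip' else (.1,)): print(k,*fit([V[i] for i in k],[M[i] for i in k],x0[:2]+[y0],b))
    for d,m,s in zip(V,M,'ts'): cv2.imwrite(f'pics/m_{n}_{s}.png',m*255)
E
python3 meas.py
python3 - <<'E'
import cv2
a=cv2.imread('pics/top0.png')[170:230,265:345]; cv2.imwrite('pics/stc.png',cv2.resize(a,None,fx=9,fy=9,interpolation=cv2.INTER_NEAREST))
E
```

```text
rose [np.float64(464.0), np.float64(536.0)]
[0, 1] [ 0.6311  0.0612 -0.0371] 0.46653308003592586
[0] [ 0.6321  0.0594 -0.0404] 0.3162525354969574
[1] [ 0.6309  0.0602 -0.047 ] 0.1518290898448932
teal [np.float64(417.0), np.float64(562.0)]
[0, 1] [0.4897 0.0355 0.0715] 0.6721401693800915
[0] [0.4897 0.0346 0.0771] 0.5128697042366107
[1] [0.4897 0.0358 0.0746] 0.16218686762961412
grip [np.float64(187.0), np.float64(279.0)]
[0, 1] [ 0.5134 -0.1887  0.3789] 0.4439250562701841
[0] [ 0.5132 -0.1884  0.1764] 0.30554681765754427
[1] [ 0.5119 -0.1855  0.3536] 0.15219621898938784[ WARN:0@5.517] global loadsave.cpp:1063 imwrite_ Unsupported depth image for selected encoder is fallbacked to CV_8U.
```

View pics/stc.png

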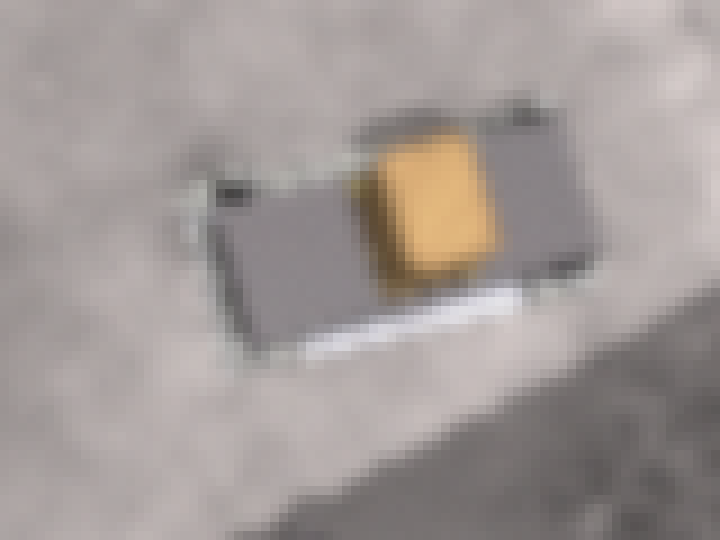

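```bash
python3 - <<'E'
from fit import *
np.set_printoptions(precision=4,suppress=True)
d=viewer.camera('top')
c=np.array([[222,203],[266,347],[603,260],[560,110]])/9-.5+[265,170]
w=p2w(d,c,.064); print(w[:,:2],w.mean(0))
for i in range(4):
    e=w[(i+1)%4]-w[i]; print(np.linalg.norm(e),np.degrees(np.arctan2(e[1],e[0])))
g=np.array([[378,150],[462,130],[497,257],[413,275]])/9-.5+[265,170]
w=p2w(d,g,.12); print(w[:,:2],w.mean(0))
for i in range(4):
    e=w[(i+1)%4]-w[i]; print(np.linalg.norm(e),np.degrees(np.arctan2(e[1],e[0])))
# overlays of fits
for cam in('top','scene'):
    d=viewer.camera(cam); im=cv2.resize(d['img'][:,:,::-1],None,fx=3,fy=3,interpolation=cv2.INTER_NEAREST)
    for v,b in(((.631,.0605,-.042),(.012,.083,.025,.031)),((.631,.0605,-.042),(.0175,.0975,0,.02)),((.4897,.0355,.074),(.012,.083,.025,.031)),((.4897,.0355,.074),(.0175,.0975,0,.02)),((.5125,-.187,.2),(.017,.013,.064,.12)),((.5125,-.187,.2),(.02,.05,.03,.064))):
        p=((w2p(d,box(*v,*b))+.5)*3).astype(int)
        for i in range(8):
            for j in range(i):
                if bin(i^j).count('1')==1: cv2.line(im,tuple(int(k) for k in p[i]),tuple(int(k) for k in p[j]),(255,255,0),1)
    o=(400,420); im=im[330:330+480,450:450+600]; cv2.imwrite(f'pics/ov_{cam}.png',im)
E
```

```text
[[ 0.5207 -0.1379]
 [ 0.4809 -0.1494]
 [ 0.5047 -0.2422]
 [ 0.5464 -0.2316]] [ 0.5132 -0.1902  0.064 ]
0.04143309269114916 -163.9398224336033
0.09578527377857744 -75.65194169116432
0.04309318694588471 14.202304044184004
0.09714732310618493 105.33802903834632
[[ 0.5264 -0.1735]
 [ 0.5316 -0.1952]
 [ 0.4986 -0.2034]
 [ 0.494  -0.1817]] [ 0.5126 -0.1885  0.12  ]
0.022358918676123718 -76.6542333330946
0.03401283079133396 -166.1428364571846
0.022107994961725375 101.98707186067054
0.03349195687462039 14.305051755705753
```

View pics/ov_top.png

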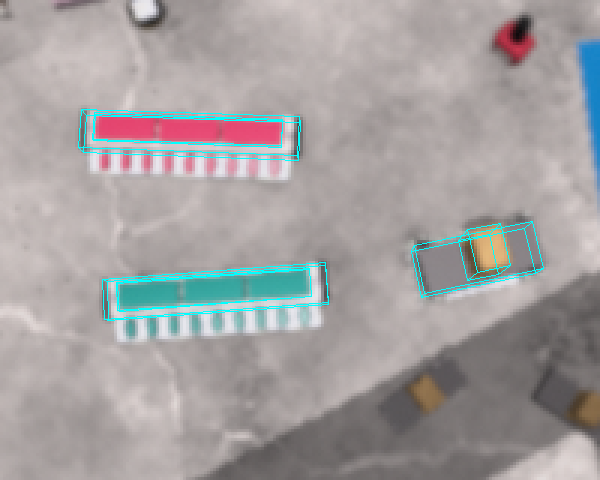

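View pics/ov_scene.png

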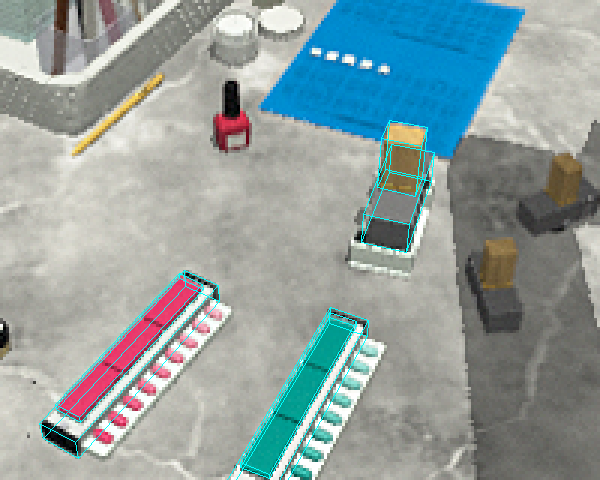

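```bash
cat > go.py <<'E'
# prints shift (tool units) and turn about tool z to reach x y z yaw_y(deg: heading of tool y axis)
import sys; from h import *
np.set_printoptions(precision=3,suppress=True)
o=robot.get_obs(); m=R.from_quat(o['tool_rot']).as_matrix(); p=o['position']
yaw=np.degrees(np.arctan2(m[1,1],m[0,1])); print('t',o['time'],'p',p,'yaw',yaw,'tilt',m[:,2],'F',o['ft_force'],'w',o['grip_width'])
if len(sys.argv)>3:
    t=np.array([float(v) for v in sys.argv[1:4]]); print('shift now',m.T@(t-p)/.04)
    if len(sys.argv)>4:
        a=-np.radians(float(sys.argv[4])); Y=np.array([np.cos(a),-np.sin(a),0]); Z=np.array([0,0,-1.]); X=np.cross(Y,Z)
        M=np.c_[X,Y,Z]; rv=R.from_matrix(m.T@M).as_rotvec(degrees=True)/5; print('turn',rv,'shift after turn',M.T@(t-p)/.04)
E
python3 go.py .5125 -.1885 .15 -75.5
```

```text
t 0.75 p [ 0.231 -0.581  0.192] yaw -68.35593812474666 tilt [-0. -0. -1.] F [ 0.353 -0.15   0.321] w 0.08716422622177045
shift now [10.17  -6.519  1.049]
turn [0.001 0.    1.429] shift after turn [ 9.28  -7.733  1.05 ]
```

```bash
python3 -m crank '0 0 0.72 0.9 -0.6 0 -1; 0 0 0.71 0.9 -0.7 0 -1; 0 0 0 0.95 -0.8 0 -1; 0 0 0 0.95 -0.8 0 -1; 0 0 0 0.95 -0.8 0 -1'; python3 go.py .5125 -.1885 .15 -75.5
```

```text
time: 1.38
position: [0.3699, -0.3864, 0.1919]
tool_rot: [0.993, 0.12, 0.001, 0.002]
ft_force: [-0.5, 0.1, 0.3]
grip_width: 0.0871
t 1.375 p [ 0.37  -0.386  0.192] yaw -76.19797701222082 tilt [ 0.002 -0.005 -1.   ] F [-0.509  0.089  0.28 ] w 0.08713595500229836
shift now [ 4.642 -3.96   1.03 ]
turn [ 0.058 -0.007 -0.14 ] shift after turn [ 4.691 -3.898  1.048]
```

```bash
python3 -m crank '0 0 -0.1 0.95 -0.8 0 -1; 0 0 0 0.95 -0.8 0 -1; 0 0 0 0.95 -0.8 0 -1; 0 0 0 0.9 -0.75 0 -1; 0 0 0 0.5 -0.4 0 -1'; python3 go.py .5125 -.1885 .15 -75.5
```

```text
time: 2.0
position: [0.505, -0.2, 0.1925]
tool_rot: [0.992, 0.125, 0.002, 0.004]
ft_force: [0.4, 0.0, -0.7]
grip_width: 0.0869
t 2.0 p [ 0.505 -0.2    0.193] yaw -75.59451125519116 tilt [ 0.005 -0.007 -1.   ] F [ 0.413  0.022 -0.69 ] w 0.08690392286541006
shift now [ 0.25  -0.241  1.061]
turn [ 0.091 -0.034 -0.019] shift after turn [ 0.253 -0.232  1.063]
```

```bash
python3 -m crank '0.09 -0.03 0 0.25 -0.23 0.3 -1; 0 0 0 0 0 0 -1'; python3 go.py .5125 -.1885 .15 -75.5
python3 - <<'E'
from h import *
d=shot('top','a1.png'); e=shot('scene','a2.png')
a=d['img'][150:250,230:380,::-1]; b=e['img'][90:240,200:380,::-1]
cv2.imwrite('pics/a3.png',np.hstack([cv2.resize(a,(400,300)),cv2.resize(b,(400,300))]))
E
```

```text
time: 2.25
position: [0.5132, -0.187, 0.1796]
tool_rot: [0.992, 0.127, -0.0, -0.0]
ft_force: [-0.1, -0.8, -0.5]
grip_width: 0.087
t 2.25 p [ 0.513 -0.187  0.18 ] yaw -75.39693402213571 tilt [-0.  0. -1.] F [-0.064 -0.76  -0.456] w 0.0869859357431297
shift now [-0.026  0.032  0.741]
turn [-0.002  0.001  0.021] shift after turn [-0.026  0.032  0.741]
```

View pics/a3.png

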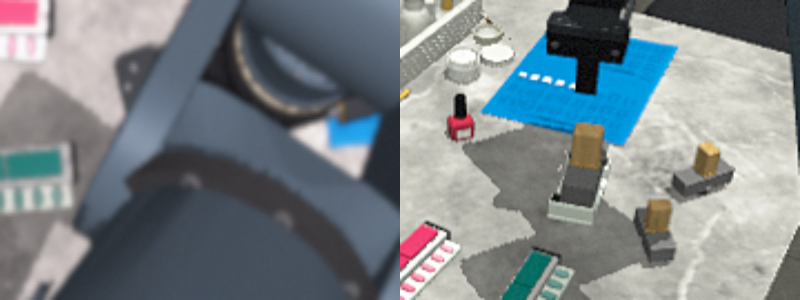

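The gripper is above the stand roller's grip (crop right, ~(588,140)), and the small look-alikes sit clear at (655,225) and (705,165). Descending.

```bash
python3 -m crank '0 0 0 -0.03 0.03 0.7 -1; 0 0 0 0 0 0.8 -1; 0 0 0 0 0 0.7 -1; 0 0 0 0 0 0.45 -1; 0 0 0 0 0 0 -1'; python3 go.py .5125 -.1885 .071 -75.5
```

```text
time: 2.98
position: [0.5118, -0.1981, 0.0733]
tool_rot: [0.993, 0.122, 0.002, 0.003]
ft_force: [0.6, 0.5, 0.1]
grip_width: 0.087
t 2.975 p [ 0.512 -0.198  0.073] yaw -76.03054511498928 tilt [ 0.005 -0.005 -1.   ] F [0.562 0.527 0.075] w 0.0869880205145258
shift now [ 0.075 -0.229  0.057]
turn [ 0.073 -0.04  -0.106] shift after turn [ 0.078 -0.228  0.058]
```

```bash
python3 -m crank '0.07 -0.04 -0.1 0.08 -0.23 0.05 -1; 0 0 0 0 0 0 -1'; python3 go.py .5125 -.1885 .071 -75.5
```

```text
time: 3.22
position: [0.5132, -0.1895, 0.0726]
tool_rot: [0.992, 0.125, 0.001, 0.001]
ft_force: [-0.8, 0.2, 0.4]
grip_width: 0.0869
t 3.225 p [ 0.513 -0.19   0.073] yaw -75.61119193237121 tilt [ 0.002 -0.001 -1.   ] F [-0.822  0.152  0.421] w 0.086882008654057
shift now [-0.01  -0.029  0.04 ]
turn [ 0.02  -0.016 -0.022] shift after turn [-0.01  -0.029  0.04 ]
```

```bash
python3 -m crank '0.02 -0.02 0 0 -0.03 0.04 0.2; 0 0 0 0 0 0 0.5; 0 0 0 0 0 0 1; 0 0 0 0 0 0 1; 0 0 0 0 0 0 1' 50; python3 go.py .5125 -.1885 .071 -75.5;python3 -m crank '0 0 0 0 0 0 1; 0 0 0 0 0 0 1' ;  python3 go.py .5125 -.1885 .071 -75.5
```

```text
time: 3.85
position: [0.5141, -0.1887, 0.0727]
tool_rot: [0.992, 0.126, 0.001, 0.001]
ft_force: [-0.9, 0.1, -0.2]
grip_width: 0.0448
t 3.85 p [ 0.514 -0.189  0.073] yaw -75.55803672807924 tilt [ 0.003 -0.002 -1.   ] F [-0.938  0.092 -0.201] w 0.04475933910292044
shift now [-0.038 -0.015  0.042]
turn [ 0.031 -0.023 -0.012] shift after turn [-0.037 -0.015  0.042]
time: 4.1
position: [0.5141, -0.1889, 0.0727]
tool_rot: [0.992, 0.126, 0.001, 0.001]
ft_force: [1.1, 0.6, -2.6]
grip_width: 0.0256
t 4.1 p [ 0.514 -0.189  0.073] yaw -75.55378982535831 tilt [ 0.003 -0.002 -1.   ] F [ 1.145  0.633 -2.567] w 0.025628675447270828
shift now [-0.038 -0.019  0.041]
turn [ 0.034 -0.024 -0.011] shift after turn [-0.038 -0.019  0.041]
```

```bash
python3 -m crank '0 0 0 0 0 -0.4 1; 0 0 0 0 0 -0.6 1; 0 0 0 0 0 -0.6 1; 0 0 0 0 0 0 1' ;  python3 go.py .627 -.01 .13 -92.4
python3 - <<'E'
from h import *
e=shot('scene','b1.png')
b=e['img'][90:270,150:380,::-1]
cv2.imwrite('pics/b3.png',cv2.resize(b,(767,600),interpolation=cv2.INTER_CUBIC))
E
```

```text
time: 4.6
position: [0.5127, -0.1878, 0.139]
tool_rot: [0.992, 0.126, -0.0, 0.0]
ft_force: [0.2, -0.6, -4.1]
grip_width: 0.0253
t 4.6 p [ 0.513 -0.188  0.139] yaw -75.56463020642789 tilt [-0. -0. -1.] F [ 0.241 -0.592 -4.096] w 0.025343076219087976
shift now [ 3.876 -3.593  0.223]
turn [0.003 0.003 3.367] shift after turn [ 2.669 -4.562  0.225]
```

View pics/b3.png

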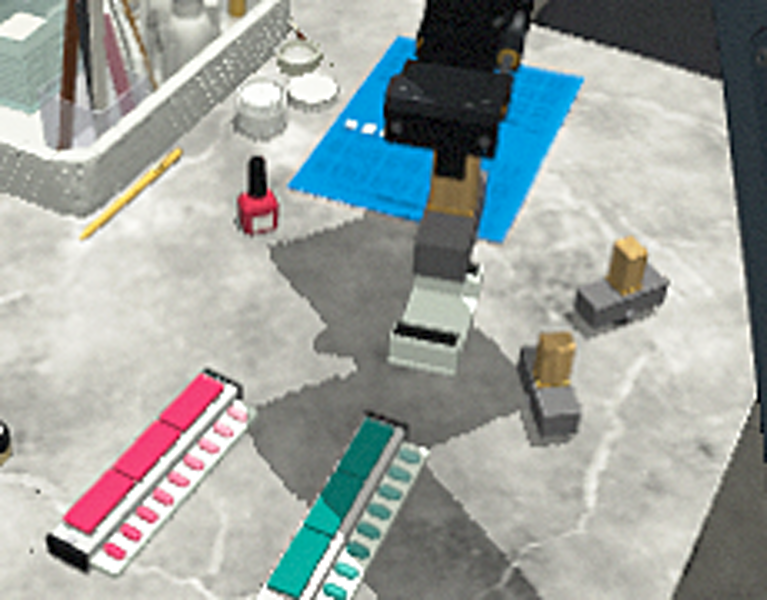

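```bash
python3 -m crank '0 0 0.85 0.8 -0.7 0 1; 0 0 0.85 0.75 -0.8 0 1; 0 0 0.85 0.6 -0.85 0 1; 0 0 0.8 0.5 -0.9 0 1; 0 0 0 0.2 -0.6 0 1' ;  python3 go.py .627 -.0075 .13 -92.4
```

```text
time: 5.28
position: [0.6067, -0.0158, 0.1314]
tool_rot: [1.0, -0.028, -0.007, -0.002]
ft_force: [-0.4, -0.4, -3.3]
grip_width: 0.0255
t 5.275 p [ 0.607 -0.016  0.131] yaw -93.22964412855588 tilt [-0.014  0.004 -1.   ] F [-0.373 -0.425 -3.344] w 0.025503232669904504
shift now [ 0.495 -0.235  0.03 ]
turn [-0.041  0.16  -0.166] shift after turn [ 0.498 -0.228  0.036]
```

```bash
python3 -m crank '-0.04 0.16 -0.16 0.5 -0.22 0 1; 0 0 0 0 0 0 1' ;  python3 go.py .627 -.0075 .086 -92.4
python3 - <<'E'
from h import *
d=shot('top','c0.png');e=shot('scene','c1.png')
b=e['img'][100:260,140:350,::-1]
a=d['img'][130:250,180:340,::-1]
cv2.imwrite('pics/c3.png',np.vstack([cv2.resize(b,(390,297),interpolation=cv2.INTER_CUBIC),cv2.resize(a,(390,293),interpolation=cv2.INTER_CUBIC)]))
E
```

```text
time: 5.52
position: [0.6255, -0.0049, 0.1278]
tool_rot: [1.0, -0.019, -0.003, -0.001]
ft_force: [-0.9, -0.4, -3.2]
grip_width: 0.0253
t 5.525 p [ 0.625 -0.005  0.128] yaw -92.19734375980627 tilt [-0.006  0.001 -1.   ] F [-0.903 -0.403 -3.214] w 0.025314019064499888
shift now [0.047 0.066 1.045]
turn [-0.014  0.071  0.041] shift after turn [0.04  0.064 1.045]
```

View pics/c3.png

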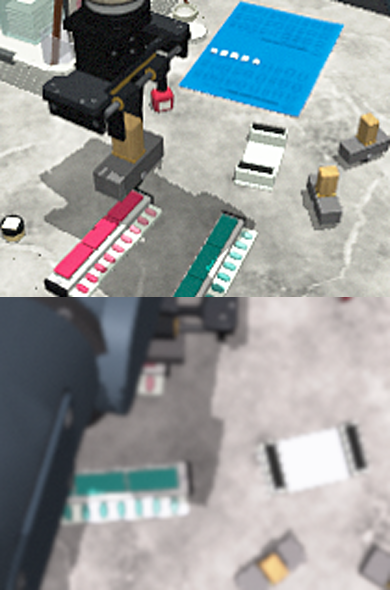

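The roller hangs above the near end of the rose strip, and the bare stand now shows in the top view. I'll measure the stand.

```bash
python3 - <<'E'
from fit import *
np.set_printoptions(precision=4,suppress=True)
for cam,th in(('top',70),('scene',70)):
    d=viewer.camera(cam); g=d['img'].max(2)
    for s in(1,-1):
        c=np.array([.5135+ -s*.044*np.sin(.25),-.189+s*.044*np.cos(.25),.03]); u=w2p(d,c)[0]
        m=(g<th).astype(np.uint8); k=np.zeros_like(m); cv2.circle(k,(int(u[0]+.5),int(u[1]+.5)),14,1,-1); m*=k
        q,l,st,ce=cv2.connectedComponentsWithStats(m); i=1+np.argmax(st[1:,4]); w=p2w(d,ce[i],.03)[0]; print(cam,s,st[i],ce[i],u,w)
    a=d['img'][:,:,::-1].copy()
    u=w2p(d,[.5135,-.189,.03])[0].astype(int); a=a[u[1]-35:u[1]+35,u[0]-40:u[0]+40]; cv2.imwrite(f'pics/st_{cam}.png',cv2.resize(a,None,fx=6,fy=6,interpolation=cv2.INTER_NEAREST))
E
```

```text
top 1 [290 192   5  15  30] [292.2667 198.8667] [291.4654 200.9049] [ 0.5079 -0.1485  0.03  ]
top -1 [323 184   6  15  31] [325.2903 190.8387] [324.479  192.4196] [ 0.5285 -0.2338  0.03  ]
scene 1 [268 187  19   7  55] [276.8364 189.8545] [278.7977 190.2   ] [ 0.5077 -0.145   0.03  ]
scene -1 [276 167  17   5  46] [283.9565 169.0217] [284.9007 169.1015] [ 0.5268 -0.2306  0.03  ]
```

View pics/st_top.png

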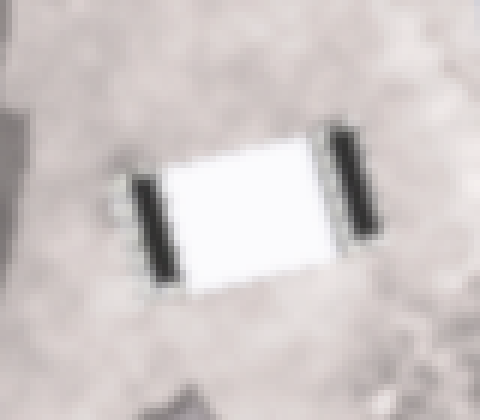

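```bash
python3 -m crank '0 0.07 0.04 0.05 0.06 0.5 1; 0 0 0 0 0 0.3 1; 0 0 0 0 0 0 1' ;  python3 go.py .628 -.0075 .084 -92.4
```

```text
time: 6.1
position: [0.6244, -0.0108, 0.096]
tool_rot: [1.0, -0.024, -0.001, -0.0]
ft_force: [-0.2, 0.5, -3.1]
grip_width: 0.0257
t 6.1 p [ 0.624 -0.011  0.096] yaw -92.71706365243254 tilt [-0.002  0.001 -1.   ] F [-0.18  0.46 -3.1 ] w 0.025688426792216897
shift now [ 0.086 -0.086  0.3  ]
turn [-0.011  0.025 -0.063] shift after turn [ 0.086 -0.086  0.3  ]
```

```bash
python3 -m crank '0 0 -0.06 0.09 -0.08 0 1; 0 0 0 0 0 0 1';  python3 go.py .628 -.0075 .084 -92.4
python3 - <<'E'
from h import *
d=shot('top','d0.png');e=shot('scene','d1.png')
b=e['img'][140:260,140:270,::-1]
cv2.imwrite('pics/d3.png',cv2.resize(b,(650,600),interpolation=cv2.INTER_CUBIC))
E
```

```text
time: 6.35
position: [0.6291, -0.0079, 0.097]
tool_rot: [1.0, -0.021, -0.0, -0.0]
ft_force: [-1.4, 0.3, -1.9]
grip_width: 0.0257
t 6.35 p [ 0.629 -0.008  0.097] yaw -92.4298820444806 tilt [-0.     0.001 -1.   ] F [-1.412  0.269 -1.894] w 0.025727016959654337
shift now [-0.029 -0.009  0.325]
turn [-0.01   0.004 -0.006] shift after turn [-0.029 -0.009  0.325]
```

View pics/d3.png

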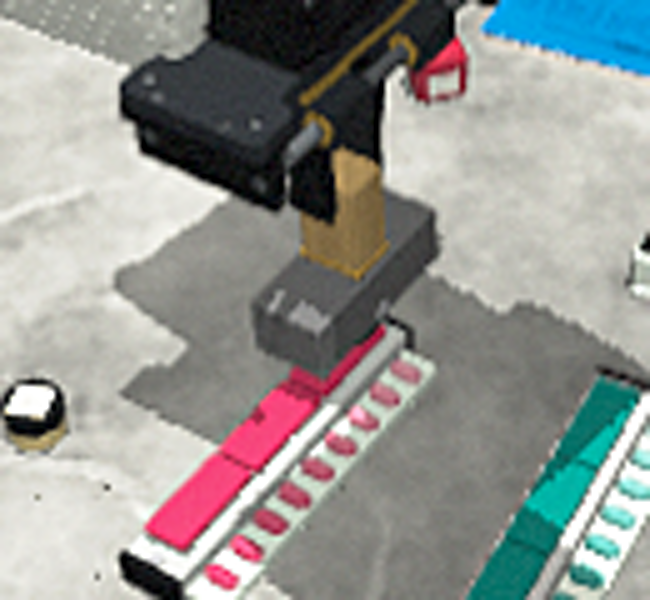

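```bash
python3 - <<'E'
from fit import *
d=viewer.camera('scene'); im=cv2.resize(d['img'][:,:,::-1],None,fx=5,fy=5,interpolation=cv2.INTER_CUBIC)
z=.097+.0193
for v,b,c in(((.629,-.008,-.042),(.02,.05,z-.062,z-.028),(255,255,0)),((.629,-.008,-.042),(.017,.013,z-.028,z+.028),(255,255,0)),((.631,.0605,-.042),(.012,.083,.025,.031),(0,255,0))):
        p=((w2p(d,box(*v,*b))+.5)*5).astype(int)
        for i in range(8):
            for j in range(i):
                if bin(i^j).count('1')==1: cv2.line(im,tuple(int(k) for k in p[i]),tuple(int(k) for k in p[j]),c,1)
cv2.imwrite('pics/e.png',im[700:1300,700:1350])
E
```

```text
(no output)
```

View pics/e.png

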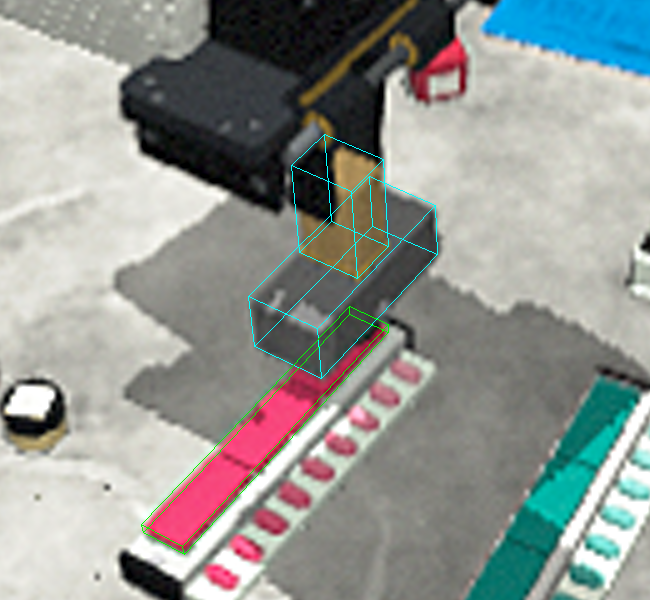

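Prediction and picture agree to about 1 mm. Pressing down.

```bash
python3 -m crank '0 0 0 0 0 0.2 1; 0 0 0 0 0 0.14 1; 0 0 0 0 0 0 1' 60;  python3 go.py .628 -.0075 .082 -92.4
```

```text
time: 6.88
position: [0.6302, -0.0082, 0.0855]
tool_rot: [1.0, -0.021, 0.001, -0.0]
ft_force: [-1.7, -0.5, 6.9]
grip_width: 0.0254
t 6.875 p [ 0.63  -0.008  0.086] yaw -92.41257581751428 tilt [ 0.003 -0.    -1.   ] F [-1.71  -0.514  6.937] w 0.02544952711026311
shift now [-0.056 -0.015  0.088]
turn [-0.001 -0.032 -0.003] shift after turn [-0.055 -0.015  0.089]
```

```bash
python3 -m crank '0 0 0 -0.04 0 0.12 1; 0 0 0 0 0 0.03 1' ;  python3 go.py .6275 -.0075 .082 -92.4
```

```text
time: 7.12
position: [0.6302, -0.0083, 0.0831]
tool_rot: [1.0, -0.021, 0.003, 0.0]
ft_force: [-3.1, 0.6, 10.2]
grip_width: 0.0252
t 7.125 p [ 0.63  -0.008  0.083] yaw -92.40242646152251 tilt [ 0.007 -0.001 -1.   ] F [-3.1    0.621 10.154] w 0.025178630718409534
shift now [-0.068 -0.017  0.028]
turn [ 0.005 -0.076 -0.   ] shift after turn [-0.067 -0.017  0.029]
```

```bash
python3 -m crank '0 -0.07 0 -0.03 -0.3 0.03 1; 0 0 0 0 -0.3 0.03 1; 0 0 0 0 -0.3 0.03 1' ;  python3 go.py .6325 .131 .082 -92.4
```

```text
time: 7.5
position: [0.6315, 0.0252, 0.0848]
tool_rot: [1.0, -0.021, 0.002, 0.003]
ft_force: [-3.2, -4.6, 7.8]
grip_width: 0.0248
t 7.5 p [0.631 0.025 0.085] yaw -92.3830751260141 tilt [ 0.003 -0.006 -1.   ] F [-3.156 -4.575  7.796] w 0.02480359650347433
shift now [-0.085 -2.643  0.055]
turn [ 0.064 -0.038  0.003] shift after turn [-0.085 -2.643  0.07 ]
```

```bash
python3 -m crank '0.06 -0.03 0 -0.02 -0.25 0.09 1; 0 0 0 0 -0.25 0.06 1; 0 0 0 0 -0.25 0.06 1' ;  python3 go.py .6325 .131 .082 -92.4
```

```text
time: 7.88
position: [0.6327, 0.0546, 0.0821]
tool_rot: [1.0, -0.02, 0.002, 0.002]
ft_force: [-3.7, 0.1, 10.3]
grip_width: 0.0256
t 7.875 p [0.633 0.055 0.082] yaw -92.29932133003037 tilt [ 0.003 -0.004 -1.   ] F [-3.676  0.09  10.255] w 0.02561611935753122
shift now [-0.082 -1.909 -0.004]
turn [ 0.042 -0.038  0.02 ] shift after turn [-0.086 -1.909  0.003]
```

```bash
python3 -m crank '0.06 -0.03 0 -0.02 -0.25 0.08 1; 0 0 0 0 -0.25 0.06 1; 0 0 0 0 -0.25 0.06 1' ;  python3 go.py .6325 .131 .082 -92.4
```

```text
time: 8.25
position: [0.6339, 0.0831, 0.0811]
tool_rot: [1.0, -0.019, 0.002, 0.002]
ft_force: [-3.4, -2.6, 10.9]
grip_width: 0.0254
t 8.25 p [0.634 0.083 0.081] yaw -92.17609625615405 tilt [ 0.003 -0.003 -1.   ] F [-3.372 -2.566 10.887] w 0.02538582751559636
shift now [-0.081 -1.195 -0.026]
turn [ 0.037 -0.04   0.045] shift after turn [-0.085 -1.195 -0.021]
```

```bash
python3 -m crank '0.04 -0.03 0.04 -0.04 -0.25 0.04 1; 0 0 0 0 -0.25 0.05 1; 0 0 0 0 -0.25 0.04 1; 0 0 0 0 -0.25 0.05 1' ;  python3 go.py .6325 .131 .082 -92.4
```

```text
time: 8.75
position: [0.6351, 0.1228, 0.0829]
tool_rot: [1.0, -0.02, 0.002, 0.001]
ft_force: [-3.0, -0.4, 10.1]
grip_width: 0.0254
t 8.75 p [0.635 0.123 0.083] yaw -92.3091518390451 tilt [ 0.005 -0.003 -1.   ] F [-3.028 -0.37  10.099] w 0.02541560516084413
shift now [-0.074 -0.201  0.021]
turn [ 0.03  -0.057  0.018] shift after turn [-0.074 -0.201  0.022]
```

```bash
python3 -m crank '0.03 -0.05 0 -0.06 -0.2 0.07 1; 0 0 0 0 0.25 0.06 1; 0 0 0 0 0.25 0.05 1; 0 0 0 0 0.25 0.05 1' ;  python3 go.py .6275 -.0075 .0815 -92.4
```

```text
time: 9.25
position: [0.6344, 0.1039, 0.0827]
tool_rot: [1.0, -0.019, 0.004, -0.001]
ft_force: [-2.9, 0.7, 9.9]
grip_width: 0.0253
t 9.25 p [0.634 0.104 0.083] yaw -92.14477309105574 tilt [ 0.009  0.002 -1.   ] F [-2.885  0.684  9.93 ] w 0.02534234086988759
shift now [-0.069  2.789  0.023]
turn [-0.031 -0.097  0.051] shift after turn [-0.057  2.789  0.031]
```

```bash
python3 -m crank '0 -0.03 0 -0.02 0.25 0.05 1; 0 0 0 0 0.25 0.05 1; 0 0 0 0 0.25 0.05 1; 0 0 0 0 0.25 0.05 1' ;  python3 go.py .6275 -.0075 .0815 -92.4
```

```text
time: 9.75
position: [0.6334, 0.0646, 0.0829]
tool_rot: [1.0, -0.019, 0.005, -0.003]
ft_force: [-3.2, -0.4, 9.7]
grip_width: 0.0256
t 9.75 p [0.633 0.065 0.083] yaw -92.13932362408862 tilt [ 0.011  0.005 -1.   ] F [-3.2   -0.377  9.672] w 0.025591858888070026
shift now [-0.08   1.806  0.024]
turn [-0.06  -0.119  0.052] shift after turn [-0.071  1.806  0.034]
```

```bash
python3 -m crank '-0.06 -0.12 0.05 -0.05 0.25 0.08 1; 0 0 0 0 0.25 0.06 1; 0 0 0 0 0.25 0.05 1; 0 0 0 0 0.25 0.05 1' ;  python3 go.py .6275 -.0075 .0815 -92.4
```

```text
time: 10.25
position: [0.6325, 0.0246, 0.0823]
tool_rot: [1.0, -0.021, 0.004, -0.001]
ft_force: [-4.3, 1.7, 11.2]
grip_width: 0.0257
t 10.25 p [0.633 0.025 0.082] yaw -92.38487878135624 tilt [ 0.008  0.001 -1.   ] F [-4.334  1.692 11.153] w 0.025694602616772942
shift now [-0.092  0.806  0.019]
turn [-0.015 -0.086  0.003] shift after turn [-0.092  0.806  0.021]
```

```bash
python3 -m crank '-0.03 -0.05 0 -0.02 0.25 0.06 1; 0 0 0 0 0.25 0.06 1; 0 0 0 0 0.2 0.06 1; 0 0 0 0 0.1 0.05 1' ;  python3 go.py .6275 -.0075 .0815 -92.4
```

```text
time: 10.75
position: [0.6316, -0.0081, 0.0819]
tool_rot: [1.0, -0.021, 0.004, 0.001]
ft_force: [-2.5, 0.1, 11.9]
grip_width: 0.0253
t 10.75 p [ 0.632 -0.008  0.082] yaw -92.40139504995297 tilt [ 0.007 -0.001 -1.   ] F [-2.529  0.137 11.934] w 0.0253139705311488
shift now [-0.103 -0.011  0.01 ]
turn [ 0.01  -0.084 -0.   ] shift after turn [-0.103 -0.011  0.011]
```

```bash
python3 -m crank '0 -0.05 0 0 0 -0.5 1; 0 0 0 0 0 -0.7 1; 0 0 -0.8 -0.4 0.8 -0.1 1; 0 0 -0.8 -0.5 0.8 0 1; 0 0 -0.8 -0.5 0.8 0 1' ;  python3 go.py .516 -.189 .137 -75.5
python3 - <<'E'
from h import *
d=shot('top','f0.png');e=shot('scene','f1.png')
b=e['img'][120:270,140:300,::-1]
cv2.imwrite('pics/f3.png',cv2.resize(b,(640,600),interpolation=cv2.INTER_CUBIC))
E
```

```text
time: 11.38
position: [0.5777, -0.106, 0.1339]
tool_rot: [0.996, 0.089, 0.001, 0.001]
ft_force: [0.4, 0.6, -3.3]
grip_width: 0.0255
t 11.375 p [ 0.578 -0.106  0.134] yaw -79.75070284443701 tilt [ 0.003 -0.001 -1.   ] F [ 0.363  0.577 -3.281] w 0.025521626607090744
shift now [-1.887  1.768 -0.082]
turn [ 0.016 -0.032 -0.85 ] shift after turn [-2.013  1.623 -0.079]
```

View pics/f3.png

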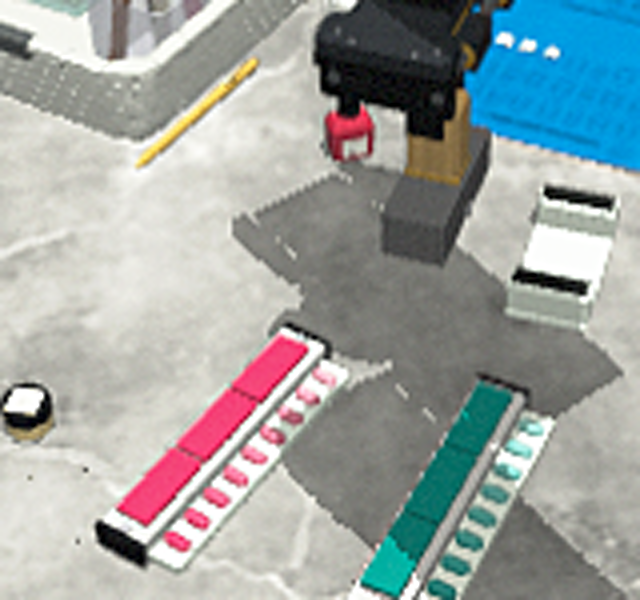

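```bash
python3 - <<'E'
from fit import *
np.set_printoptions(precision=2,suppress=True)
d=viewer.camera('scene')
h={}
from scipy.optimize import minimize_scalar
for f in('scene0.png','f1.png'):
    im=cv2.imread('pics/'+f); hv=cv2.cvtColor(im,cv2.COLOR_BGR2HSV); m=cv2.inRange(hv,(160,120,60),(178,255,255))/255.
    # one column-wise top-left edge profile: predicted vertical dz per tile
    for i,y in((1,.056),(2,0),(3,-.056)):
        def c(v):
            s=sil(d,box(v[0],.0605+.999*y,-.042,.012,.027,v[1]-.006,v[1]))
            k=cv2.dilate(s,np.ones((5,5)))>0
            # restrict along-strip ends
            kk=sil(d,box(.631+.042*y,.0605+y,-.042,.024,.022,.02,.031))>.5
            return np.abs(s-m)[k&kk].sum()
        best=min((c((.630+.042*y+dx,z)),z,dx) for z in np.arange(.022,.036,.001) for dx in np.arange(-.004,.0041,.001))
        bf=min((c((.630+.042*y,z)),z) for z in np.arange(.020,.036,.0005))
        print(f,i,best,bf)
a=cv2.imread('pics/scene0.png')[170:270,155:235]; b=cv2.imread('pics/f1.png')[170:270,155:235]
cv2.imwrite('pics/cmp.png',np.hstack([cv2.resize(v,(390,488),interpolation=cv2.INTER_NEAREST) for v in(a,b)]))
E
```

```text
scene0.png 1 (np.float64(19.635294117647057), np.float64(0.026000000000000002), np.float64(0.004)) (np.float64(22.250980392156862), np.float64(0.033000000000000015))
scene0.png 2 (np.float64(18.576470588235296), np.float64(0.03300000000000001), np.float64(0.0)) (np.float64(18.576470588235296), np.float64(0.033000000000000015))
scene0.png 3 (np.float64(19.32941176470588), np.float64(0.026000000000000002), np.float64(0.003)) (np.float64(21.250980392156862), np.float64(0.031500000000000014))
f1.png 1 (np.float64(29.250980392156862), np.float64(0.024), np.float64(0.003)) (np.float64(30.627450980392155), np.float64(0.028500000000000008))
f1.png 2 (np.float64(25.949019607843137), np.float64(0.025), np.float64(0.003)) (np.float64(26.996078431372545), np.float64(0.027500000000000007))
f1.png 3 (np.float64(22.062745098039215), np.float64(0.022), np.float64(0.004)) (np.float64(27.949019607843137), np.float64(0.027500000000000007))
```

View pics/cmp.png

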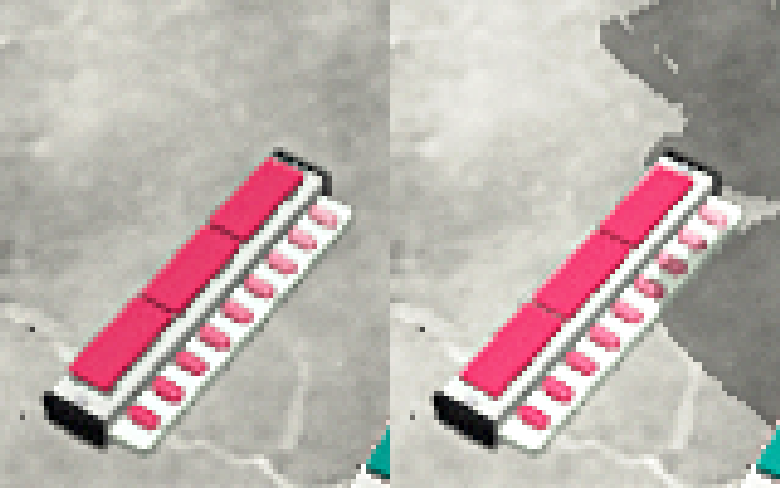

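All three rose tiles have dropped about 4–5.5 mm, and their dark side faces on the right no longer show. Now I'll return the roller to the stand.

```bash
python3 -m crank '0 0 -0.45 -0.65 0.6 -0.05 1; 0 0 -0.4 -0.75 0.6 0 1; 0 0 0 -0.6 0.45 0 1; 0 0 0 0 0 0 1' ;  python3 go.py .516 -.189 .11 -75.5
```

```text
time: 12.02
position: [0.5134, -0.1867, 0.134]
tool_rot: [0.992, 0.125, 0.002, -0.001]
ft_force: [0.5, -0.3, -2.4]
grip_width: 0.0255
t 12.025 p [ 0.513 -0.187  0.134] yaw -75.67916022758838 tilt [ 0.003  0.002 -1.   ] F [ 0.502 -0.327 -2.35 ] w 0.025472361202239335
shift now [0.046 0.071 0.601]
turn [-0.012 -0.043 -0.036] shift after turn [0.048 0.071 0.601]
```

```bash
python3 -m crank '0 -0.04 -0.03 0.05 0.06 0.4 1; 0 0 0 0 0 0.4 1; 0 0 0 0 0 0.35 1;0 0 0 0 0 0 1' ;  python3 go.py .516 -.189 .0745 -75.5
```

```text
time: 12.52
position: [0.519, -0.1848, 0.0837]
tool_rot: [0.992, 0.128, 0.0, -0.001]
ft_force: [0.4, -0.2, -3.2]
grip_width: 0.0255
t 12.525 p [ 0.519 -0.185  0.084] yaw -75.31674218583078 tilt [ 0.     0.003 -1.   ] F [ 0.422 -0.163 -3.186] w 0.025473283460170745
shift now [-0.1    0.083  0.229]
turn [-0.03  -0.011  0.037] shift after turn [-0.1    0.083  0.229]
```

```bash
python3 -m crank '-0.03 0 0 -0.1 0.08 0.1 1; 0 0 0 0 0 0 1' ;  python3 go.py .516 -.189 .0735 -75.5
python3 - <<'E'
from h import *
e=shot('scene','g1.png')
b=e['img'][100:230,220:370,::-1]
cv2.imwrite('pics/g3.png',cv2.resize(b,(690,598),interpolation=cv2.INTER_CUBIC))
E
```

```text
time: 12.78
position: [0.5165, -0.1888, 0.0794]
tool_rot: [0.992, 0.128, 0.001, 0.0]
ft_force: [0.1, 0.1, -2.9]
grip_width: 0.0256
t 12.775 p [ 0.516 -0.189  0.079] yaw -75.25369346489359 tilt [ 0.001 -0.    -1.   ] F [ 0.08   0.052 -2.866] w 0.025567515465420226
shift now [-0.013  0.003  0.146]
turn [ 0.006 -0.015  0.049] shift after turn [-0.013  0.003  0.146]
```

View pics/g3.png

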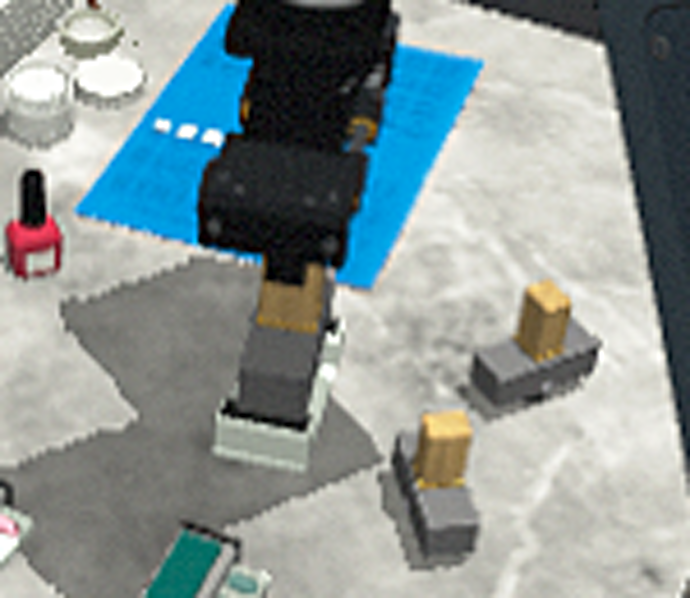

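The roller sits straight over the stand, whose front block is at crop (270,430). Lowering onto the pads.

```bash
python3 -m crank '0 0 0 0 0 0.08 1; 0 0 0 0 0 0.06 1; 0 0 0 0 0 0 1' ;  python3 go.py .516 -.189 .0727 -75.5
```

```text
time: 13.2
position: [0.5175, -0.1895, 0.0747]
tool_rot: [0.992, 0.128, 0.002, 0.001]
ft_force: [1.0, 0.2, -3.0]
grip_width: 0.0254
t 13.2 p [ 0.518 -0.189  0.075] yaw -75.29018359739143 tilt [ 0.004 -0.002 -1.   ] F [ 0.952  0.169 -3.017] w 0.025413876418910984
shift now [-0.035 -0.021  0.05 ]
turn [ 0.031 -0.043  0.042] shift after turn [-0.034 -0.021  0.05 ]
```

```bash
python3 -m crank '0.03 -0.04 0 -0.03 -0.02 0.06 1; 0 0 0 0 0 0.03 1' ;  python3 go.py .516 -.189 .0727 -75.5
```

```text
time: 13.45
position: [0.5166, -0.1892, 0.0726]
tool_rot: [0.992, 0.128, 0.001, 0.0]
ft_force: [-2.0, 2.5, 11.8]
grip_width: 0.0254
t 13.45 p [ 0.517 -0.189  0.073] yaw -75.29080489759286 tilt [ 0.001 -0.001 -1.   ] F [-1.979  2.45  11.828] w 0.025387159209971838
shift now [-0.014 -0.009 -0.004]
turn [ 0.01  -0.012  0.042] shift after turn [-0.014 -0.009 -0.004]
```

Seated on the pads. Releasing.

```bash
python3 -m crank '0 0 0 0 0 -0.01 1; 0 0 0 0 0 0 0.6; 0 0 0 0 0 0 0.2; 0 0 0 0 0 0 -1; 0 0 0 0 0 0 -1' ;  python3 go.py .516 -.189 .18 -75.5
```

```text
time: 14.08
position: [0.5175, -0.1898, 0.0736]
tool_rot: [0.992, 0.128, 0.001, 0.001]
ft_force: [-0.7, 0.1, 0.3]
grip_width: 0.0473
t 14.075 p [ 0.517 -0.19   0.074] yaw -75.29063471778053 tilt [ 0.003 -0.002 -1.   ] F [-0.661  0.131  0.325] w 0.047347574683112514
shift now [-0.024 -0.021 -2.659]
turn [ 0.03  -0.03   0.042] shift after turn [-0.031 -0.028 -2.659]
```

```bash
python3 -m crank '0 0 0 0 0 0 -1; 0 0 0 0 0 -0.3 -1; 0 0 0 0 0 -0.6 -1; 0 0 0 0 0 -0.8 -1; 0 0 0 0 0 -0.8 -1' ;  python3 go.py .516 -.189 .2 -75.5
```

```text
time: 14.7
position: [0.5158, -0.1888, 0.1762]
tool_rot: [0.992, 0.128, -0.0, -0.0]
ft_force: [0.9, -0.0, 0.3]
grip_width: 0.0864
t 14.7 p [ 0.516 -0.189  0.176] yaw -75.29576306972784 tilt [-0.001  0.001 -1.   ] F [ 0.877 -0.02   0.338] w 0.086373274420296
shift now [ 0.003  0.004 -0.595]
turn [-0.01   0.008  0.041] shift after turn [ 0.003  0.005 -0.595]
```

Move aside so the top camera can see too.

```bash
python3 -m crank '0 0 0 -0.3 0.3 -0.6 -1; 0 0 0 -0.8 0.8 0 -1; 0 0 0 -0.9 0.8 0 -1; 0 0 0 -0.9 0.8 0 -1; 0 0 0 -0.8 0.7 0 -1';python3 -m crank '0 0 0 -0.9 0.8 0 -1; 0 0 0 -0.9 0.8 0 -1; 0 0 0 -0.8 0.7 0 -1;0 0 0 -0.3 0.3 0 -1; 0 0 0 0 0 0 -1'
python3 - <<'E'
from fit import *
for cam,o in(('top','h0.png'),('scene','h1.png')):
    d=shot(cam,o); im=cv2.resize(d['img'][:,:,::-1],None,fx=4,fy=4,interpolation=cv2.INTER_CUBIC)
    for v,b in(((.517,-.1892,.257),(.017,.013,.064,.12)),((.517,-.1892,.257),(.02,.05,.03,.064))):
        p=((w2p(d,box(*v,*b))+.5)*4).astype(int)
        for i in range(8):
            for j in range(i):
                if bin(i^j).count('1')==1: cv2.line(im,tuple(int(k) for k in p[i]),tuple(int(k) for k in p[j]),(255,255,0),1)
    im=im[440:1000,640:1400] if cam=='scene' else im[560:960,740:1400]; cv2.imwrite('pics/v_'+cam+'.png',im)
E
```

```text
time: 15.32
position: [0.4093, -0.3622, 0.2101]
tool_rot: [0.991, 0.132, 0.005, 0.005]
ft_force: [1.3, -0.2, 0.8]
grip_width: 0.0867
time: 15.95
position: [0.3203, -0.4991, 0.2148]
tool_rot: [0.992, 0.13, 0.006, 0.008]
ft_force: [0.0, -0.5, 0.0]
grip_width: 0.0869
```

View pics/v_scene.png

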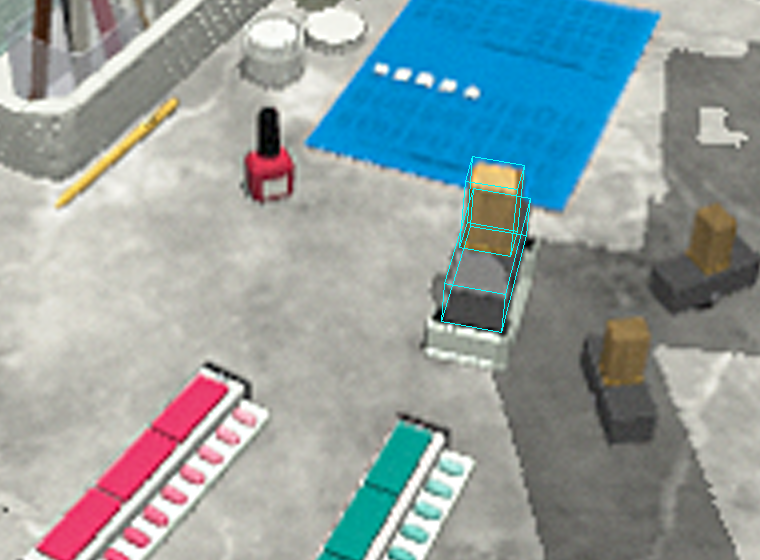

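View pics/v_top.png

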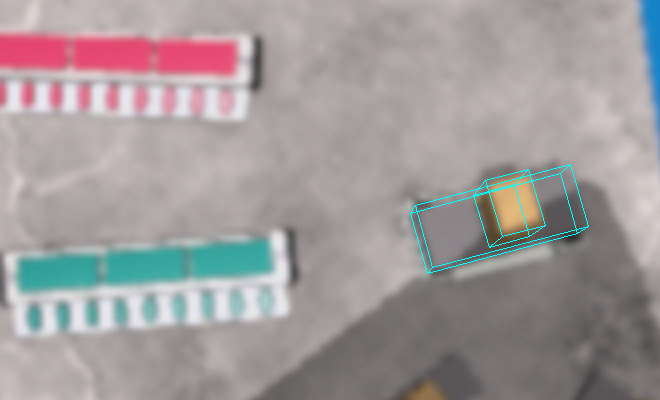

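The roller stands upright on its stand, within a few mm of the predicted outline. The rose tiles are flat and the gripper is well clear, so I'm handing in.

```bash
python3 -c "
from rig import robot
print(robot.hand_in())"
```

```text
the job is handed in; nothing more can be done
None
```

I took the largest roller from the white stand by its grip and rolled it along the rose strip from end to end and back. The rolling covered about 130 mm each way with roughly 10–15 N on the wheel. I then set the roller back on its stand, let go and withdrew. The job was handed in at about 16 s on the robot clock.

**Tiles:** after the rolling, the scene picture showed all three rose tiles about 4 to 5.5 mm lower and flat. This estimate is good to about a millimetre.

**Roller:** in both final pictures it stands upright on the stand, within a few mm of the expected outline. I placed it within about 1 mm of the stand centre I measured in the pictures.

**Teal strip and rail:** the roller and gripper passed clear of them throughout, and they look unchanged in the final pictures.

**What I could not check directly:**
- **Wheel turn:** I could not read the wheel joint. From the distance rolled it should have turned about 6.5 rad each way, less any slip.
- **Lateral force:** a steady sideways force of about 3–4 N (along x) showed during rolling. I could not attribute it, but it had no visible effect.

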